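# Pack the bottle carrier and hold it up level

## Task

Pack the two capped bottles that stand one to the left and one to the right of the white carrier (a tall white one and a short brown one; not those kept at the ends of the bench) upright side by side into the empty bay of the carrier (the other bay already holds a carton). Then take the carrier by its handle in the middle, lift it straight up about 10 cm off the bench and keep it level and still in the air: finish while holding it there, with everything still in it. Keep the bottles upright all along and leave the other things on the bench alone.

Things in the scene. Friction and masses are not known exactly. Their poses are not given: they have to be found in the camera images.
- carrier: white open carrier, 192 (x) x 130 (y) mm (all sizes in mm), loose, 0.30 kg; origin: centre of its underside, z up. Walls 4 thick, 55 high; floor 4 thick. A closed spine 44 wide, 56 high along y parts it into two bays, each 70 (x) x 122 (y) inside, centred at x = -57 (empty) and x = +57 (carton). An arch handle stands on the spine: posts 16 x 14 at y = +-50 and a level bar between them
- handle (a point): centre of the carrier's grip bar, 155 above the carrier's underside, over the spine; axes as the carrier's. The bar runs along the carrier's y (86 free between the posts), is 16 wide (x) and 18 high (z), with a black ribbed sleeve in the middle; the loaded carrier weighs about 0.77 kg
- bay (a point): middle of the floor of the empty bay, 4 above the carrier's underside; axes as the carrier's. The two bottles fit in it standing side by side along the carrier's y, either way round, with 10 to spare in all along y and 10 (tall bottle) or 18 (short bottle) across
- tall_bottle_mid (a point): centre, half-way up, of the tall white bottle with a black screw cap: round, 60 across, 125 high, 0.15 kg, standing on the bench. Its cap, 34 across, is the top 20 (from 42.5 to 62.5 above this point) and is fixed, so it can be lifted by the cap; below it slopes a shoulder. z is its upright axis
- short_bottle_mid (a point): centre, half-way up, of the short brown bottle with a white screw cap: round, 52 across, 104 high, 0.12 kg, standing beside the carrier (not its fixed likeness at the bench's right end). Its cap, 30 across, is the top 16 (from 36 to 52 above this point) and is fixed, so it can be lifted by the cap; below it slopes a shoulder. z is its upright axis
- carton_mid (a point): centre of the blue carton, 66 x 118 x 60 high, 0.20 kg, which lies loose in the carrier's +x bay and fills it; axes as the carrier's at the start
- tape_ring: bystander: ring of beige tape, 103 across, 25 high, lying flat; origin at the centre of its underside
- beaker: bystander: clear beaker, 54 across, 70 high; origin at the centre of its underside
- label_reel: bystander: reel of white labels, 72 across, 32 high, lying flat; origin at the centre of its underside
- bench_timer: bystander: flat white countdown timer, 70 x 62 x 19; origin at the centre of its underside
- dish: bystander: flat round dish, 90 across, 14 high; origin at the centre of its underside
Not all that is in view belongs to the job. What is shaped like the part that bears carton_mid but orange is not meant.

How it is judged:
By the outcome, as a careful person would: the job done as asked, in the order asked, and still so for the second after the job is handed in, while the arm keeps its last pose, push and grip.
It also fails if it takes over 59 s, if anything falls off the work surface, if the arm or the gripper's body presses on something with over 40 N, if the wrist force passes 120 N, or if a joint passes its speed limit or range.

## Robot

A 6-joint arm with a two-finger parallel gripper is mounted at the origin on a cart in front of the work surface, level with it; the furniture and walls round the work are solid. World frame = base frame: x ahead of the robot, y to its left, z up, the work surface at z = 0. Lengths are in m, angles in rad, forces in N, time in s.
With the tool pointing down it reaches from about 0.35 to 0.975 m from the base axis. Payload 17.4 kg.
Tool frame: the origin (TCP) lies where the fingers leave the gripper's body, on its centre line; the fingertips stand env.tip_reach ahead of it and the grasp point (between the pads) lies 54 mm ahead of it (env.tip_reach is the distance from the TCP to the fingertips, in m); z points along the fingers, y is the direction in which the jaws open and shut (so a half turn about z gives the same grasp; the last joint's range is limited). The gripper opens to 85 mm and grips with 20 to 120 N. Pads are 22 mm wide; open, the fingers measure 114 mm over their backs; the gripper's body (76 mm by 85 mm) begins 54 mm behind the grasp point. The pads swing forward as they close: fully open they stand 13 mm farther back than shut.
Start: joints at [1.222, 0.116, 1.442, -0, 1.584, -0.038], TCP at [0.206, 0.643, 0.304] pointing down, gripper open.
Joint ranges: [-2.83, 2.83], [-0.83, 2.19], [0.07, 2.5], [-1.14, 4.28], [0.01, 3], [-2.97, 2.97]. Speed limits (rad/s): [1.89, 1.89, 2.22, 3.14, 3.14, 3.14].

## Interface

Orientations are given as a unit quaternion [w, x, y, z].
In Python, from plant import env gives the robot as it stands.
- The arm moves only by the shell command python3 -m pendant 'ROWS' [FORCE]. ROWS is JSON, a list that holds one entry, the list of rows, each a list of 5 numbers: the finger opening in cm, from 0 to 8.54, then the shift along the tool's x, y, z in cm, then the turn about the tool's z in degrees. In form: [[[jaw, tx, ty, tz, yaw], ...]]. A call has 1 to 20 rows; each row is the pose to reach, as a shift and turn from the pose commanded when the call began, along the tool's axes at that moment; what a row does not reach only later rows make up. A row lasts 1/12 s, in which the tool goes at most 41.7 mm and 7.16 degrees, less where a joint would pass 70% of its speed; a pose out of reach is approached as far as the arm can. A call with a gripper value outside its range is refused whole. The fingers move at their own pace and stop on an object; FORCE is the grip in N (left out, the last holds). Time passes only in rows, so rows that repeat a pose let the fingers close. It gives the time, the measured TCP pose, the force and the opening at its end, in the units of the state.
- env.get_obs(): the state, without advancing time (a new reading comes with each control period).
- env.camera(name): name is "scene" or "top" or "wrist"; returns the picture (400x640x3 uint8, red, green, blue); there is no depth.
- env.calibration(name): a dict with "K" (3x3 intrinsics, pixels), "R" (3x3) and "t" (3): a world point X has camera coordinates R X + t. Camera axes: x right, y down, z forward; pixel columns grow to the right and rows downward; lengths in m; the calibration is good to about 2 mm. A picture is of the moment at which its call begins: read the wrist's pose just before it. calibration takes no time and is no camera call; for the wrist camera it gives the pose at the moment of the call.
- env.job_done(): hands the job in, once; it reports no verdict.
The state is a dict: "time_s": time; "joint_positions": joint angles; "qd": joint speeds; "effort": joint torques, N m; "tool_pos": TCP position; "tcp_rot": TCP orientation; "force": force on the tool from outside, world axes, zero at the start; "ft_torque": the same for the moment, N m; "opening": opening from 0.0 (shut) to 1.0 (fully open).
Only numpy, scipy, OpenCV 4.12 (cv2) and the standard library are available. Lean on these libraries where they do the work, as an engineer would, in place of code of your own. Each camera call takes 0.05 s, during which the arm holds its last target.

## Working session

There is one attempt and no reset: what is moved stays moved. The work goes in short steps, Python scripts to look and compute and a shell command to move; the robot and the scene stay as the last step left them, time stands still between calls to the robot, and variables do not carry over. Pictures are saved under pics/ and viewed, and the job is handed in when it is done.

```bash
mkdir -p pics; ls; python3 - <<'E'
from plant import env
import cv2
print(env.get_obs(), env.tip_reach)
for n in ("scene","top","wrist"):
    c=env.calibration(n); print(n,c)
    cv2.imwrite(f"pics/{n}0.png",env.camera(n)[:,:,::-1])
E
```

```text
pics
{'time_s': 0.0, 'joint_positions': array([ 1.22223324e+00,  1.16510002e-01,  1.44226074e+00,  3.13956004e-05,
        1.58399618e+00, -3.78220886e-02]), 'qd': array([ 8.84748622e-04, -2.94307079e-03,  1.23813092e-03, -9.43031313e-05,
       -9.04231050e-04, -4.12380552e-04]), 'effort': array([-5.54243470e-04, -7.31979990e+01, -6.32493281e+01, -7.40767882e-05,
        6.07966853e-03,  6.76291279e-05]), 'tool_pos': array([0.20637281, 0.64257295, 0.30314874]), 'tcp_rot': array([-1.28129951e-04,  1.54745925e-01,  9.87954125e-01, -5.73196262e-04]), 'force': array([0.11144818, 0.28602222, 1.26073733]), 'ft_torque': array([-0.04667572,  0.02600703,  0.00511376]), 'opening': 0.9977618155712793} 0.0726
scene {'K': array([[484.24681459,   0.        , 314.78686781],
       [  0.        , 484.24681459, 206.52691039],
       [  0.        ,   0.        ,   1.        ]]), 'R': array([[ 0.60432575, -0.79672558, -0.00432804],
       [-0.47233714, -0.35388805, -0.80725515],
       [ 0.64162919,  0.48988936, -0.59018675]]), 't': array([-0.31729137,  0.33275095,  1.30321741])}
top {'K': array([[435.71401475,   0.        , 317.6501694 ],
       [  0.        , 435.71401475, 201.77175264],
       [  0.        ,   0.        ,   1.        ]]), 'R': array([[-3.63951519e-02, -9.99337079e-01, -8.92337949e-04],
       [-9.78346076e-01,  3.58127016e-02, -2.03853883e-01],
       [ 2.03750701e-01, -6.54627770e-03, -9.79000918e-01]]), 't': array([0.04224375, 0.53797557, 1.81224194])}
wrist {'K': array([[325.20819389,   0.        , 318.25632615],
       [  0.        , 325.20819389, 198.02803576],
       [  0.        ,   0.        ,   1.        ]]), 'R': array([[ 0.30492557,  0.95237383, -0.00211607],
       [ 0.91058578, -0.29089372,  0.29362287],
       [ 0.27902319, -0.09145998, -0.955919  ]]), 't': array([-0.67446949, -0.03792812,  0.3801849 ])}
```

View pics/scene0.png

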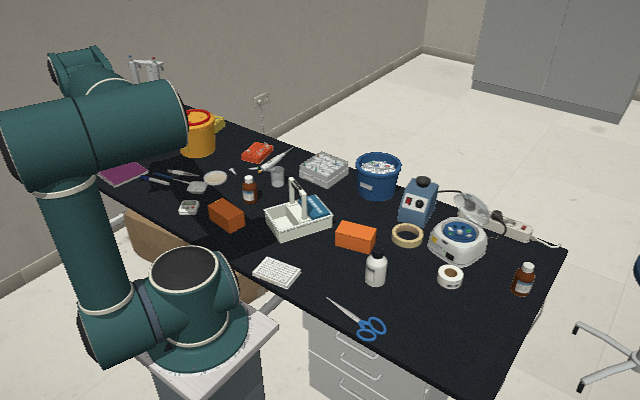

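View pics/top0.png

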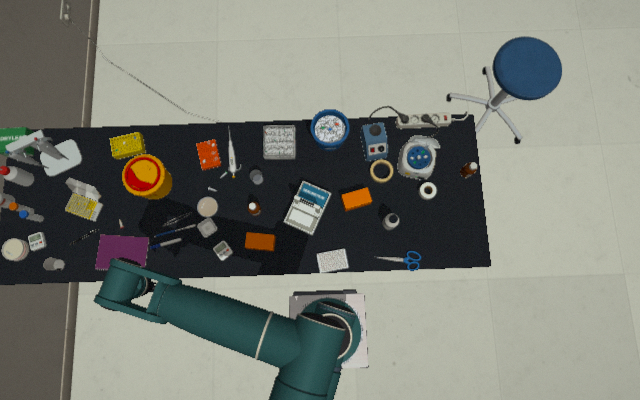

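View pics/wrist0.png

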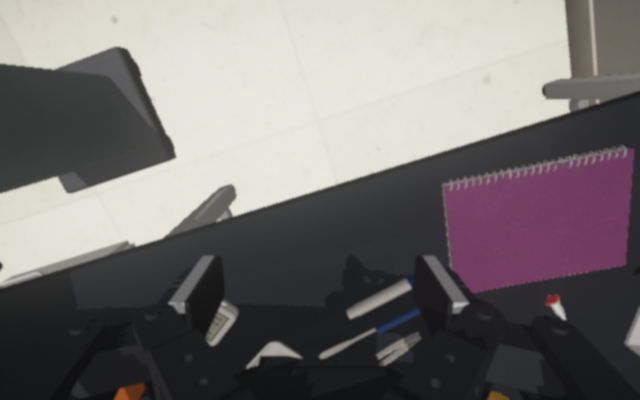

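The scene view shows the carrier at about (298,215), the tall bottle at (376,268) and the short brown bottle at (249,188). In the top view they are at (307,207), (391,221) and (253,208). I'll enlarge these areas.

```bash
python3 - <<'E'
import cv2,numpy as np
t=cv2.imread("pics/top0.png"); s=cv2.imread("pics/scene0.png")
cv2.imwrite("pics/top_c.png",cv2.resize(t[165:265,235:415],None,fx=4.4,fy=4.4,interpolation=cv2.INTER_CUBIC))
cv2.imwrite("pics/scene_c.png",cv2.resize(s[165:295,230:400],None,fx=4.5,fy=4.5,interpolation=cv2.INTER_CUBIC))
E
```

```text
(no output)
```

View pics/top_c.png

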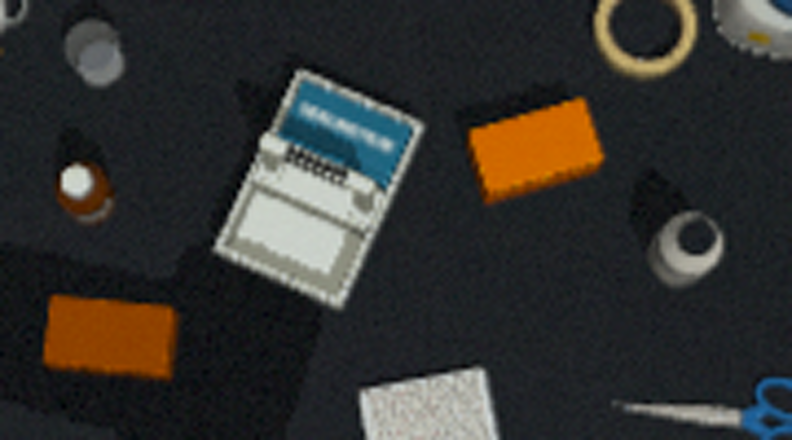

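View pics/scene_c.png

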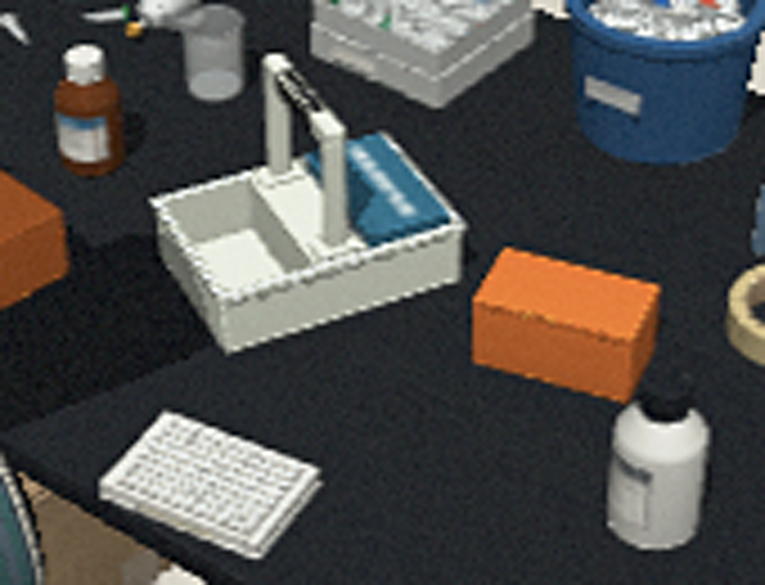

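```bash
cat > h.py <<'E'
import numpy as np,cv2
from plant import env
def ray(n,px,z,c=None):
    c=c or env.calibration(n); K,R,t=c["K"],c["R"],c["t"]
    d=R.T@np.linalg.solve(K,[px[0],px[1],1.]); o=-R.T@t
    return o+d*(z-o[2])/d[2]
def proj(n,X,c=None):
    c=c or env.calibration(n); p=c["K"]@(c["R"]@np.asarray(X,float)+c["t"]); return p[:2]/p[2]
E
python3 - <<'E'
from h import *
T=lambda u,v:((u+.5)/4.4-.5+235,(v+.5)/4.4-.5+165)
S=lambda u,v:((u+.5)/4.5-.5+230,(v+.5)/4.5-.5+165)
C=np.array([ray("top",T(*p),.055) for p in [(298,70),(424,124),(342,308),(216,250)]])
print(C,C.mean(0)); 
for i in range(4):
    d=C[(i+1)%4]-C[i]; print(np.linalg.norm(d),np.degrees(np.arctan2(d[1],d[0])))
D=np.array([ray("scene",S(*p),.055) for p in [(383,133),(466,222),(226,303),(152,200)]])
print(D,D.mean(0))
for i in range(4):
    d=D[(i+1)%4]-D[i]; print(np.linalg.norm(d),np.degrees(np.arctan2(d[1],d[0])))
print("short",ray("top",T(76,181),.104),ray("scene",S(84,57),.104), ray("scene",S(90,160),0))
print("tall",ray("top",T(697,237),.125),ray("scene",S(667,385),.125))
print("handle", [ray("top",T(*p),.164) for p in [(290,157),(346,177),(316,165)]],[ray("scene",S(*p),.164) for p in [(303,90)]])
E
```

```text
[[ 0.63562972  0.08543137  0.055     ]
 [ 0.57660349 -0.03619934  0.055     ]
 [ 0.39855426  0.05013438  0.055     ]
 [ 0.45927562  0.16978894  0.055     ]] [0.51751577 0.06728884 0.055     ]
0.13519661939071137 -115.8868584325013
0.19787632471952424 154.13186412867432
0.13418008959906952 63.09347304974464
0.19549160297586096 -25.563747994022027
[[ 0.63889073  0.08635184  0.055     ]
 [ 0.58304718 -0.03386434  0.055     ]
 [ 0.40249097  0.04737791  0.055     ]
 [ 0.46285189  0.17265821  0.055     ]] [0.52182019 0.0681309  0.055     ]
0.1325535115149302 -114.91609639175026
0.19799204072431334 155.7743771520877
0.13906327421419729 64.27490712675123
0.1960572872950185 -26.117275882182817
short [0.522157   0.29726852 0.104     ] [0.52498133 0.29658708 0.104     ] [0.52673401 0.30366848 0.        ]
tall [ 0.44365712 -0.2824829   0.125     ] [ 0.44368416 -0.2868472   0.125     ]
handle [array([0.52517263, 0.09215324, 0.164     ]), array([0.5045987 , 0.04147546, 0.164     ]), array([0.51681155, 0.06855909, 0.164     ])] [array([0.5226314, 0.0701779, 0.164    ])]
```

```bash
cat >> h.py <<'E'
from scipy.spatial.transform import Rotation as Ro
def go(pos,ang):
    """print shift cm / yaw deg to bring TCP to pos with tool y along world angle ang (mod 180)"""
    o=env.get_obs(); q=o["tcp_rot"]; R=Ro.from_quat([q[1],q[2],q[3],q[0]]).as_matrix()
    d=R.T@(np.array(pos)-o["tool_pos"])*100
    a=np.degrees(np.arctan2(R[1,1],R[0,1])); w=(ang-a+90)%180-90
    print("t=%.2f"%o["time_s"],"shift",d.round(2),"yaw",round(-w,2),"| tcp",o["tool_pos"].round(4),"jawang %.2f tilt %.2f"%(a,np.degrees(np.arccos(-R[2,2]))),"F",o["force"].round(1),"open",round(o["opening"],3),"j6",round(o["joint_positions"][5],2))
CX=np.array([np.cos(np.radians(-25.6)),np.sin(np.radians(-25.6)),0]);CY=np.array([-CX[1],CX[0],0])
E
python3 -c "
from h import *
go((.523,.297,.26),64.4)"
```

```text
t=0.15 shift [-40.71 -23.22   4.35] yaw 7.79 | tcp [0.2064 0.6426 0.3034] jawang 72.19 tilt 0.05 F [-0.7 -0.4 -0.9] open 1.003 j6 -0.04
```

```bash
python3 -m pendant '[[[6,-4,-2.3,0.4,0],[6,-8,-4.6,0.8,2],[6,-12,-7,1.3,4],[6,-16,-9.2,1.7,7.8],[6,-20,-11.5,2.1,7.8],[6,-24,-13.8,2.6,7.8],[6,-28,-16.1,3,7.8],[6,-32,-18.4,3.4,7.8],[6,-36,-20.7,3.8,7.8],[6,-39,-22.5,4.2,7.8],[6,-40.7,-23.2,4.4,7.8],[6,-40.7,-23.2,4.4,7.8],[6,-40.7,-23.2,4.4,7.8],[6,-40.7,-23.2,4.4,7.8],[6,-40.7,-23.2,4.4,7.8],[6,-40.7,-23.2,4.4,7.8]]]'
python3 - <<'E'
from h import *
go((.523,.297,.26),64.4)
c=env.calibration("wrist"); cv2.imwrite("pics/w1.png",env.camera("wrist")[:,:,::-1]); 
cv2.imwrite("pics/s1.png",env.camera("scene")[:,:,::-1]); print(proj("wrist",(.523,.297,.104),c)); print(c)
E
```

```text
time_s: 1.48
tool_pos: [0.5223, 0.2983, 0.2601]
tcp_rot: [0.0, 0.221, 0.975, 0.0]
force: [0.4, 0.3, -0.4]
opening: 0.704
t=1.48 shift [-0.12 -0.08  0.01] yaw 0.07 | tcp [0.5223 0.2983 0.2601] jawang 64.47 tilt 0.01 F [ 0.4  0.3 -0.4] open 0.704 j6 -0.65
[317.20884655 208.13794419]
{'K': array([[325.20819389,   0.        , 318.25632615],
       [  0.        , 325.20819389, 198.02803576],
       [  0.        ,   0.        ,   1.        ]]), 'R': array([[ 4.30176465e-01,  9.02744357e-01, -9.13886772e-04],
       [ 8.63028223e-01, -4.10953508e-01,  2.93767765e-01],
       [ 2.64821627e-01, -1.27160689e-01, -9.55876386e-01]]), 't': array([-0.49377114, -0.35244205,  0.23736901])}
```

View pics/w1.png

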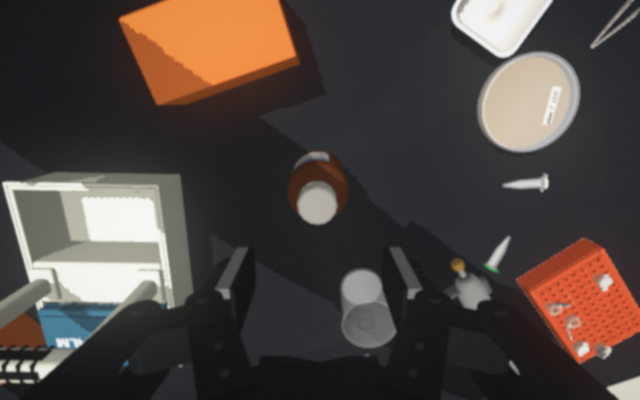

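The wrist view shows the cap at about (317,203), the beaker at about (368,305) and the carrier at lower left. Next I'll measure the cap and the carrier rim.

```bash
python3 - <<'E'
from h import *
im=cv2.imread("pics/w1.png"); hsv=cv2.cvtColor(im,cv2.COLOR_BGR2HSV)
m=((hsv[...,1]<70)&(hsv[...,2]>120)).astype(np.uint8); r=np.zeros_like(m); r[175:235,280:360]=m[175:235,280:360]
k=cv2.findContours(r,cv2.RETR_EXTERNAL,cv2.CHAIN_APPROX_NONE)[0]
for q in k:
    if cv2.contourArea(q)>100:
        (x,y),rad=cv2.minEnclosingCircle(q); mm=cv2.moments(q); print(x,y,rad,mm["m10"]/mm["m00"],mm["m01"]/mm["m00"]); print(ray("wrist",(x,y),.104),ray("wrist",(x,y),.1))
print("beaker",ray("wrist",(362,288),.07),ray("wrist",(367,322),.0))
for p in [(5,183),(176,175),(188,300)]: print(ray("wrist",p,.055))
cv2.imwrite("pics/w1c.png",cv2.resize(im[160:320,0:200],None,fx=3.7,fy=3.7,interpolation=cv2.INTER_CUBIC))
E
```

```text
316.7769775390625 204.47122192382812 19.717121124267578 316.995960502693 204.75628366247756
[0.52039562 0.29787423 0.104     ] [0.52157506 0.29728728 0.1       ]
beaker [0.62070002 0.29555093 0.07      ] [0.71122563 0.27299057 0.        ]
[0.40005213 0.05341017 0.055     ]
[0.45819237 0.19216814 0.055     ]
[0.56949694 0.13431436 0.055     ]
```

View pics/w1c.png

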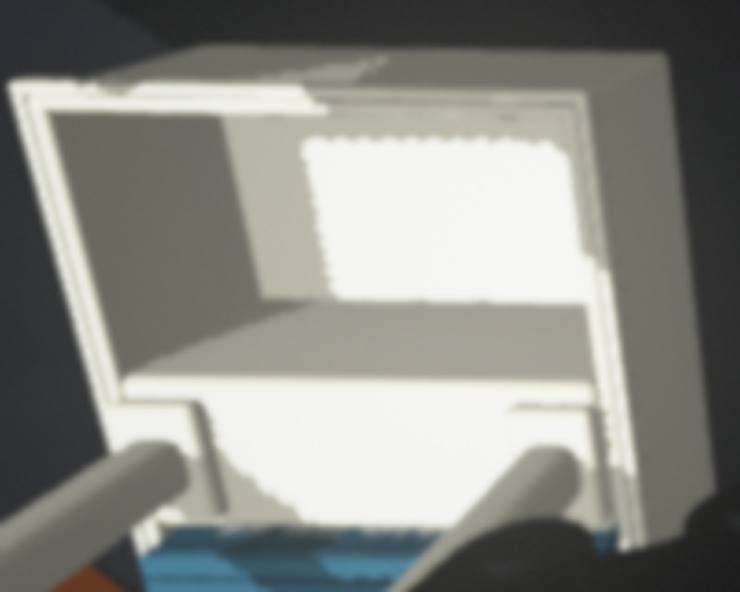

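```bash
python3 -m pendant '[[[6,0,-0.1,3,0],[6,0,-0.1,6,0],[6,0,-0.1,8.5,0],[6,0,-0.1,9.8,0],[6,0,-0.1,10.3,0],[6,0,-0.1,10.3,0],[6,0,-0.1,10.3,0],[2,0,-0.1,10.3,0],[2,0,-0.1,10.3,0],[2,0,-0.1,10.3,0],[2,0,-0.1,10.3,0],[2,0,-0.1,10.3,0],[2,0,-0.1,10.3,0],[2,0,-0.1,10.3,0],[2,0,-0.1,10.3,0]]]' 40
python3 - <<'E'
from h import *
go((.5215,.2975,.157),64.4)
cv2.imwrite("pics/w2.png",env.camera("wrist")[:,:,::-1]); 
E
```

```text
time_s: 2.83
tool_pos: [0.523, 0.2966, 0.1583]
tcp_rot: [0.001, 0.222, 0.975, 0.001]
force: [0.3, 0.3, 5.6]
opening: 0.333
t=2.83 shift [0.18 0.01 0.13] yaw -0.01 | tcp [0.523  0.2966 0.1583] jawang 64.39 tilt 0.12 F [0.3 0.3 5.6] open 0.333 j6 -0.65
```

View pics/w2.png

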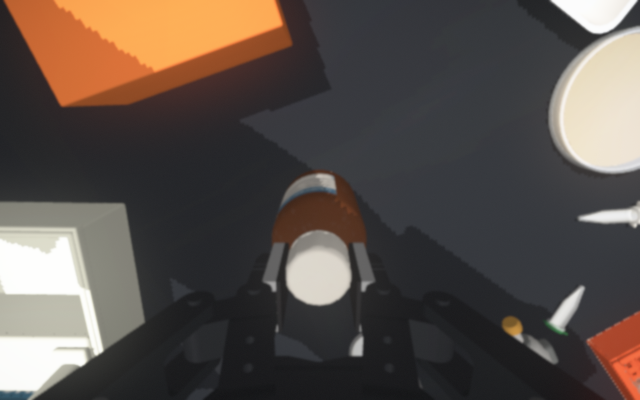

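```bash
python3 -m pendant '[[[2,0,0,0,0],[2,0,0,-1,0],[2,0,0,-3,0],[2,0,0,-6,0],[2,0,0,-8.5,0],[2,0,0,-8.5,0],[2,0,0,-8.5,0]]]' 60
python3 - <<'E'
from h import *
R=np.array([[ 4.30176465e-01,  9.02744357e-01, -9.13886772e-04],
       [ 8.63028223e-01, -4.10953508e-01,  2.93767765e-01],
       [ 2.64821627e-01, -1.27160689e-01, -9.55876386e-01]]);t=np.array([-0.49377114, -0.35244205,  0.23736901])
c=dict(K=env.calibration("wrist")["K"],R=R,t=t)
P=[ray("wrist",p,.055,c) for p in [(2.9,181.4),(159.3,184.7),(174,310)]]
print(P)
d=P[1]-P[0];print(np.linalg.norm(d),np.degrees(np.arctan2(d[1],d[0])))
go((.4676,.0926,.243),64.4)
E
```

```text
time_s: 3.47
tool_pos: [0.5229, 0.2966, 0.2442]
tcp_rot: [0.001, 0.222, 0.975, 0.001]
force: [0.2, -0.7, -1.3]
opening: 0.324
[array([0.39802571, 0.05284574, 0.055     ]), array([0.45916973, 0.17432651, 0.055     ]), array([0.57317773, 0.11573466, 0.055     ])]
0.13600062854897085 63.2828529192336
t=3.47 shift [ -3.83 -20.78   0.07] yaw -0.01 | tcp [0.5229 0.2966 0.2442] jawang 64.39 tilt 0.18 F [ 0.2 -0.7 -1.3] open 0.324 j6 -0.65
```

```bash
python3 -m pendant '[[[2,1.5,-2,0,0],[2,3,-5,0,0],[2,4,-8,0,0],[2,4,-11,0,0],[2,4,-14,0,0],[2,4,-16,0,0],[2,4,-17.4,0,0],[2,4,-17.4,0,0],[2,4,-17.4,0,0],[2,4,-17.4,0,0],[2,4,-17.4,0,0]]]'
python3 - <<'E'
from h import *
go((.4819,.1224,.243),64.4)
c=env.calibration("wrist");print(c);cv2.imwrite("pics/w3.png",env.camera("wrist")[:,:,::-1]); cv2.imwrite("pics/s3.png",env.camera("scene")[:,:,::-1]);
E
```

```text
time_s: 4.38
tool_pos: [0.4114, 0.1572, 0.2415]
tcp_rot: [-0.0, 0.221, 0.975, -0.0]
force: [-0.0, 0.1, -1.1]
opening: 0.327
t=4.38 shift [-7.86 -0.1  -0.15] yaw 0.02 | tcp [0.4114 0.1572 0.2415] jawang 64.42 tilt 0.04 F [-0.   0.1 -1.1] open 0.327 j6 -0.82
{'K': array([[325.20819389,   0.        , 318.25632615],
       [  0.        , 325.20819389, 198.02803576],
       [  0.        ,   0.        ,   1.        ]]), 'R': array([[ 0.43093879,  0.90237972, -0.00161265],
       [ 0.86292443, -0.41157261,  0.29320542],
       [ 0.2639189 , -0.12774518, -0.95604811]]), 't': array([-0.31889735, -0.3089813 ,  0.23156672])}
```

View pics/w3.png

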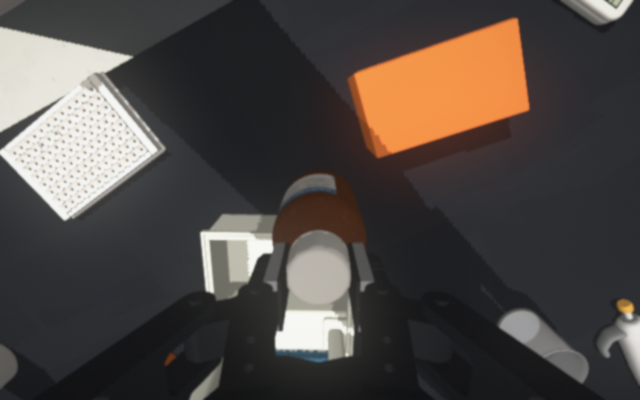

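View pics/s3.png

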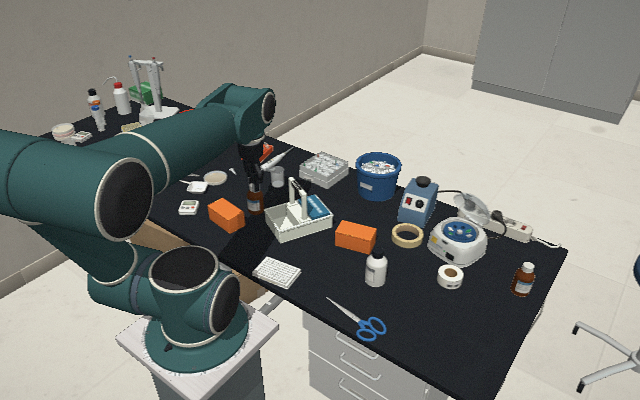

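I typed the x shift with the wrong sign, so the tool is 8 cm too close to the robot, with nothing touched. The wrist view shows the rim's near-right corner at about (203,232). I'll zoom in to fix the carrier's pose.

```bash
python3 - <<'E'
from h import *
im=cv2.imread("pics/w3.png")
cv2.imwrite("pics/w3c.png",cv2.resize(im[205:365,180:370],None,fx=4,fy=4,interpolation=cv2.INTER_CUBIC))
E
```

```text
(no output)
```

View pics/w3c.png

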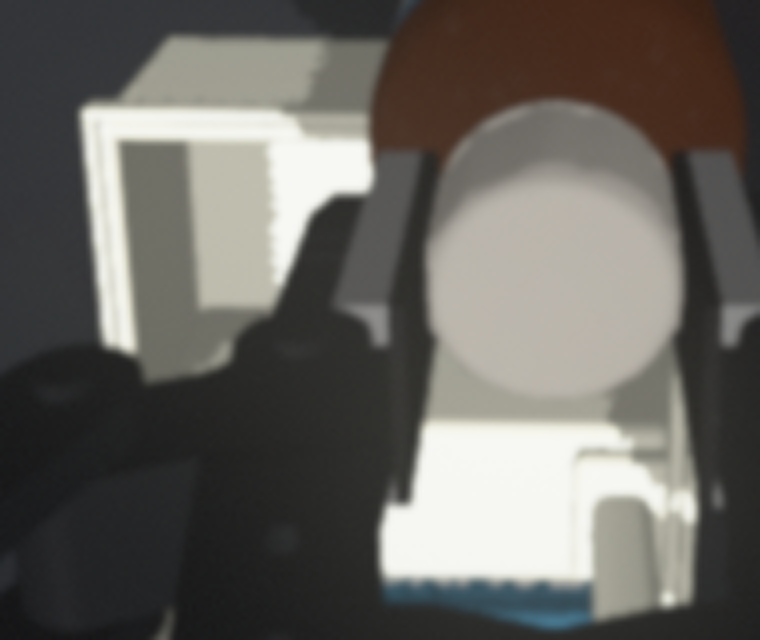

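```bash
python3 - <<'E'
from h import *
U=lambda u,v:(180+(u+.5)/4-.5,205+(v+.5)/4-.5)
r=lambda u,v,z=.055:ray("wrist",U(u,v),z)[:2]
A=np.array([.519,.068])
pts=dict(cornerNR=(82,106),near2=(285,108),right2=(103,340),left1=(695,500),left2=(693,590),sp1=(430,423,.056),sp2=(600,423,.056),ct1=(400,581,.056),ct2=(560,583,.056))
ex=CX[:2];ey=CY[:2]
for k,v in pts.items():
    p=r(*v); d=p-A; print(k,p.round(4),"carrier-frame mm",(1000*d@ex).round(1),(1000*d@ey).round(1))
E
```

```text
cornerNR [0.3971 0.0523] carrier-frame mm -103.2 -66.8
near2 [0.4161 0.0911] carrier-frame mm -102.8 -23.6
right2 [0.448  0.0265] carrier-frame mm -46.1 -68.1
left1 [0.545  0.1299] carrier-frame mm -3.3 67.1
left2 [0.5685 0.119 ] carrier-frame mm 22.6 67.4
sp1 [0.4987 0.0837] carrier-frame mm -25.1 5.3
sp2 [0.5154 0.1189] carrier-frame mm -25.2 44.4
ct1 [0.535  0.0569] carrier-frame mm 19.3 -3.0
ct2 [0.5521 0.0913] carrier-frame mm 19.7 35.3
```

```bash
python3 - <<'E'
from h import *
U=lambda u,v:(180+(u+.5)/4-.5,205+(v+.5)/4-.5)
o=env.get_obs()["tool_pos"];ex=CX[:2];ey=CY[:2]
for z in (.185,.187):
    for v in (276,283):
        p=ray("wrist",U(555,v),z)[:2]-o[:2]; print(z,v,1000*p@ex,1000*p@ey)
    a=ray("wrist",U(428,283),z);b=ray("wrist",U(682,283),z);print("diam",np.linalg.norm(a-b))
S=env.calibration("scene")
# scene camera: held bottle mid
E
```

```text
0.185 276 -2.542677778637423 0.030960500501866536
0.185 283 -1.6774851659778043 0.03232801740178223
diam 0.02787420222293962
0.187 276 -3.703812798098944 0.0317380658473282
0.187 283 -2.8522966254775155 0.03308396586954609
diam 0.027433583741301133
```

```bash
python3 -m pendant '[[[2,-2,-0.1,0,0],[2,-5,-0.1,0,0],[2,-7,-0.1,0,0],[2,-7.75,-0.1,0,0],[2,-7.75,-0.1,0,0],[2,-7.75,-0.1,0,0],[2,-7.75,-0.1,0,0],[2,-7.75,-0.1,0,0]]]'
python3 - <<'E'
from h import *
go((.4809,.1227,.163),64.4)
for n in("wrist","scene","top"): cv2.imwrite(f"pics/{n}4.png",env.camera(n)[:,:,::-1])
w=cv2.imread("pics/wrist4.png")
s=cv2.resize(cv2.imread("pics/scene4.png")[155:255,220:350],None,fx=4,fy=4,interpolation=cv2.INTER_CUBIC)
cv2.imwrite("pics/s4c.png",s)
E
```

```text
time_s: 5.15
tool_pos: [0.4801, 0.1229, 0.242]
tcp_rot: [0.0, 0.221, 0.975, 0.0]
force: [0.4, -0.2, -1.1]
opening: 0.323
t=5.15 shift [-0.08  0.02  7.9 ] yaw 0.04 | tcp [0.4801 0.1229 0.242 ] jawang 64.44 tilt 0.01 F [ 0.4 -0.2 -1.1] open 0.323 j6 -0.93
```

View pics/wrist4.png

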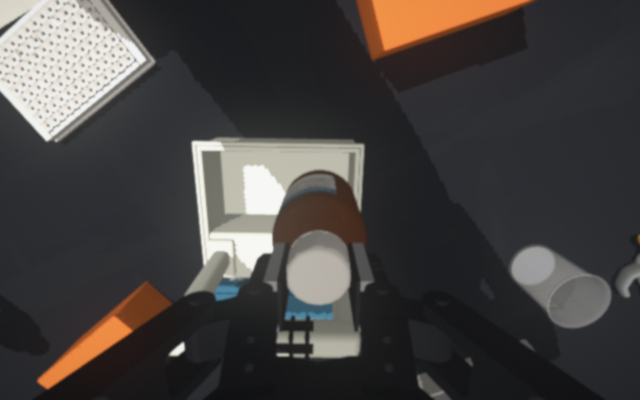

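View pics/s4c.png

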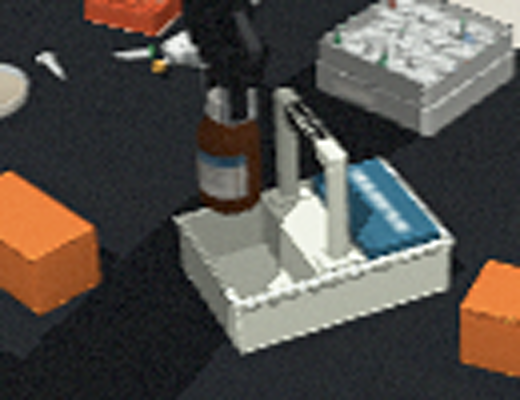

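The wrist view shows the rim's near corners at about (193,142) and (364,145), with the bottle over the left half of the bay. I'll use these to check the offset.

```bash
python3 - <<'E'
from h import *
w=cv2.imread("pics/wrist4.png"); cv2.imwrite("pics/w4c.png",cv2.resize(w[130:290,185:375],None,fx=4,fy=4,interpolation=cv2.INTER_CUBIC))
o=env.get_obs()["tool_pos"];ex=CX[:2];ey=CY[:2];A=np.array([.519,.068])
for p in [(193,142),(364,145)]:
    q=ray("wrist",p,.055)[:2]-A; print(1000*q@ex,1000*q@ey)
E
```

```text
-101.36219455305 -65.8801609763204
-99.2202881901716 68.51931419972946
```

View pics/w4c.png

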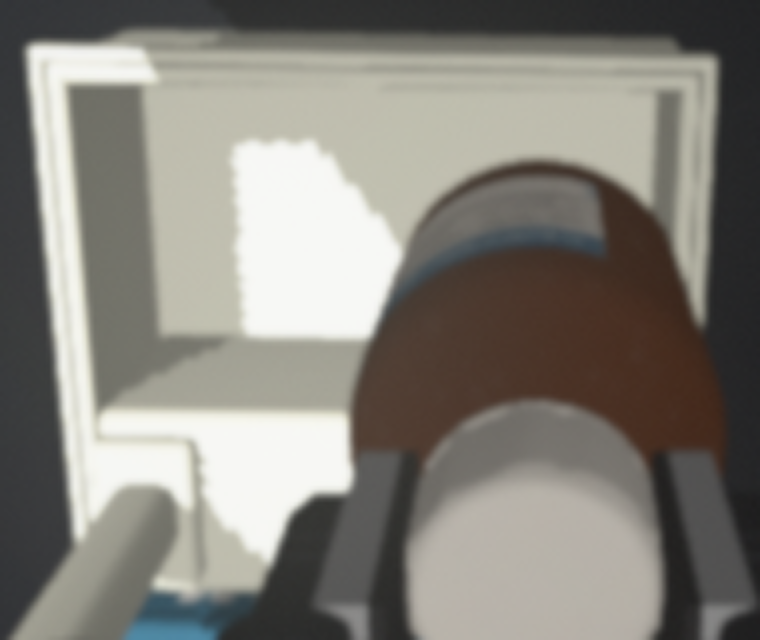

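```bash
python3 -m pendant '[[[2,0,0.1,2,0],[2,0,0.1,4,0],[2,0,0.1,5.5,0],[2,0,0.1,6.5,0],[2,0,0.1,7.2,0],[2,0,0.1,7.7,0],[2,0,0.1,7.9,0],[2,0,0.1,7.9,0],[2,0,0.1,7.9,0]]]'
python3 - <<'E'
from h import *
go((.4809,.1227,.163),64.4)
for n in("wrist","scene"): cv2.imwrite(f"pics/{n}5.png",env.camera(n)[:,:,::-1])
a=cv2.resize(cv2.imread("pics/scene5.png")[155:255,220:350],(520,400),interpolation=cv2.INTER_CUBIC)
cv2.imwrite("pics/s5c.png",a)
E
```

```text
time_s: 6.05
tool_pos: [0.4814, 0.1233, 0.1636]
tcp_rot: [0.0, 0.222, 0.975, 0.0]
force: [0.2, -0.7, -1.0]
opening: 0.326
t=6.05 shift [ 0.02 -0.08  0.06] yaw -0.01 | tcp [0.4814 0.1233 0.1636] jawang 64.39 tilt 0.05 F [ 0.2 -0.7 -1. ] open 0.326 j6 -0.92
```

View pics/wrist5.png

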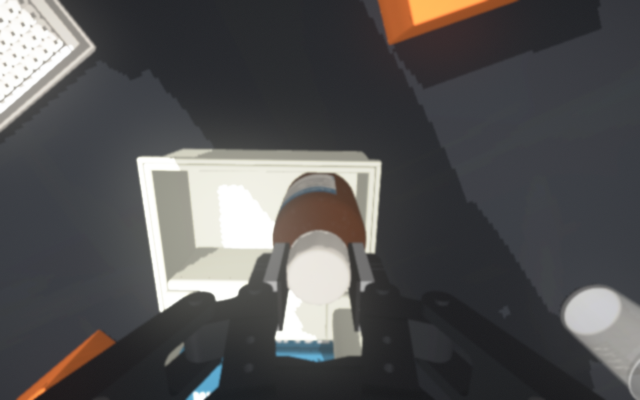

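View pics/s5c.png

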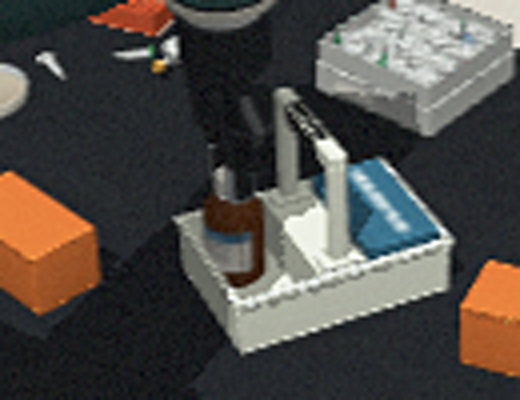

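The short bottle is in the bay without contact. I'll set it down, release it and rise.

```bash
python3 -m pendant '[[[2,0,0,0.1,0],[2,0,0,0.2,0],[2,0,0,0.2,0],[2.6,0,0,0.2,0],[3.5,0,0,0.2,0],[5,0,0,0.2,0],[5,0,0,0.2,0],[5,0,0,-2,0],[5,0,0,-5,0],[5,0,0,-8,0],[5,0,0,-8,0],[5,0,0,-8,0]]]'
python3 - <<'E'
from h import *
go((.444,-.284,.27),64.4)
for n in("wrist","scene"): cv2.imwrite(f"pics/{n}6.png",env.camera(n)[:,:,::-1])
a=cv2.resize(cv2.imread("pics/scene6.png")[155:255,220:350],(520,400),interpolation=cv2.INTER_CUBIC)
cv2.imwrite("pics/s6c.png",a)
E
```

```text
time_s: 7.15
tool_pos: [0.4816, 0.1234, 0.2444]
tcp_rot: [0.001, 0.222, 0.975, 0.001]
force: [0.6, 0.1, -0.4]
opening: 0.586
t=7.15 shift [-14.22 -38.36  -2.59] yaw -0.01 | tcp [0.4816 0.1234 0.2444] jawang 64.39 tilt 0.16 F [ 0.6  0.1 -0.4] open 0.586 j6 -0.92
```

View pics/wrist6.png

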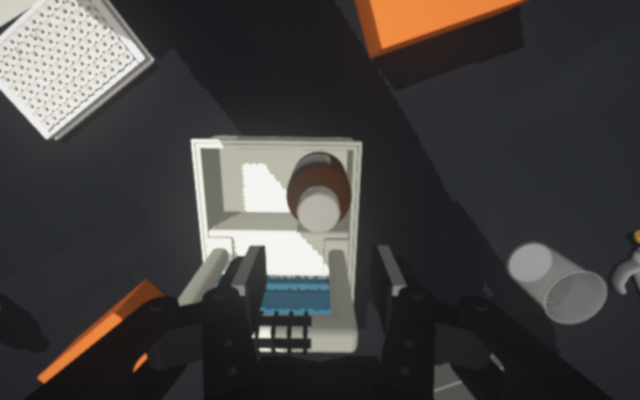

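View pics/s6c.png

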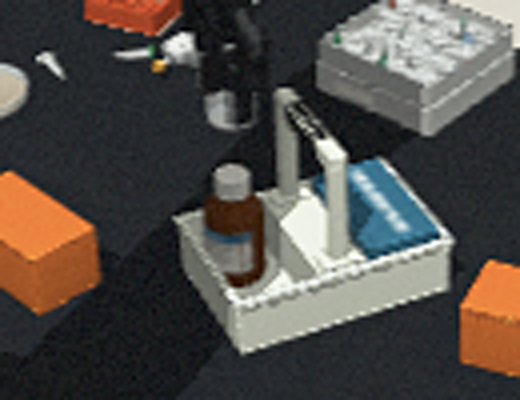

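The short bottle stands upright in the left half of the bay, with its cap at about (319,211) in the wrist view. I'll measure it against the rim and move on to the tall bottle.

```bash
python3 - <<'E'
from h import *
ex=CX[:2];ey=CY[:2];A=np.array([.519,.068])
im=cv2.imread("pics/wrist6.png")
cv2.imwrite("pics/w6c.png",cv2.resize(im[130:290,185:375],None,fx=4,fy=4,interpolation=cv2.INTER_CUBIC))
for p,z in [((192,141),.055),((362,143),.055),((319,211),.108)]:
    q=ray("wrist",p,z)[:2]-A; print(1000*q@ex,1000*q@ey)
E
```

```text
-102.0735773151906 -65.97815850398304
-100.65065104632104 67.47070744651066
-62.632376080941114 33.72503356872505
```

View pics/w6c.png

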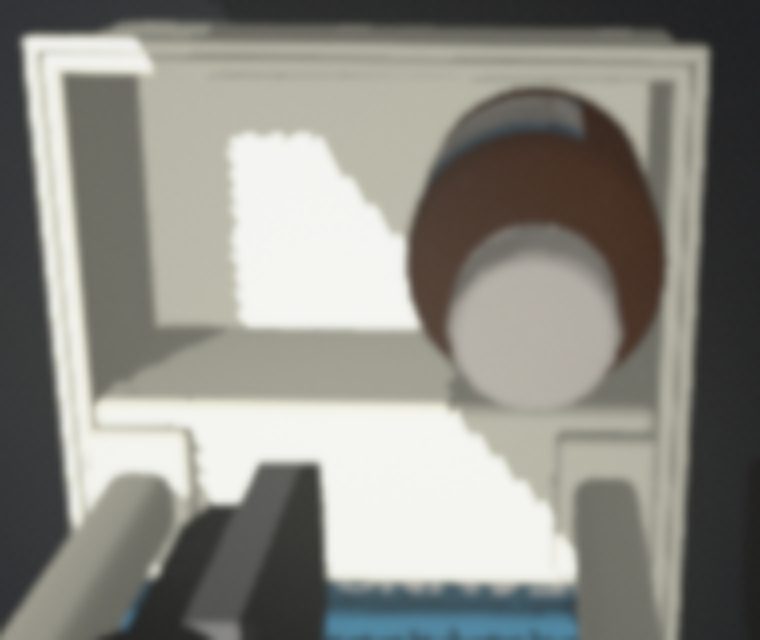

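```bash
python3 -m pendant '[[[6.5,0,-3,-2,0],[6.5,0,-6,-4,0],[6.5,-1,-10,-4,0],[6.5,-3,-13,-3,0],[6.5,-4.5,-16,-2.6,0],[6.5,-6,-19,-2.6,0],[6.5,-8,-23,-2.6,0],[6.5,-9.5,-27,-2.6,0],[6.5,-11,-31,-2.6,0],[6.5,-12.5,-34,-2.6,0],[6.5,-14,-37,-2.6,0],[6.5,-14.2,-38.4,-2.6,0],[6.5,-14.2,-38.4,-2.6,0],[6.5,-14.2,-38.4,-2.6,0],[6.5,-14.2,-38.4,-2.6,0],[6.5,-14.2,-38.4,-2.6,0],[6.5,-14.2,-38.4,-2.6,0]]]'
python3 - <<'E'
from h import *
go((.444,-.284,.27),64.4)
cv2.imwrite("pics/wrist7.png",env.camera("wrist")[:,:,::-1])
E
```

```text
time_s: 8.67
tool_pos: [0.4435, -0.2835, 0.2688]
tcp_rot: [0.0, 0.221, 0.975, 0.0]
force: [-0.9, -0.1, -0.0]
opening: 0.763
t=8.67 shift [-0.07 -0.02 -0.12] yaw 0.06 | tcp [ 0.4435 -0.2835  0.2688] jawang 64.46 tilt 0.00 F [-0.9 -0.1 -0. ] open 0.763 j6 -1.74
```

View pics/wrist7.png

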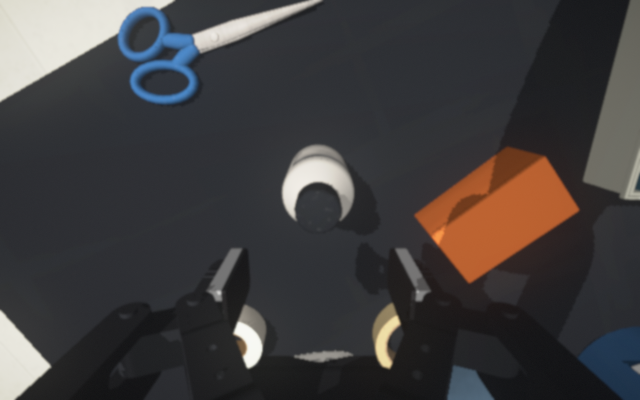

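The wrist view shows the tall bottle's cap at about (319,206), centred between the jaws.

```bash
python3 - <<'E'
from h import *
im=cv2.imread("pics/wrist7.png")
cv2.imwrite("pics/w7c.png",cv2.resize(im[135:245,270:370],None,fx=5,fy=5,interpolation=cv2.INTER_CUBIC))
g=cv2.cvtColor(im,cv2.COLOR_BGR2GRAY)
for p in [(319,206),(319,210)]: print(ray("wrist",p,.125))
E
```

```text
[ 0.4395944  -0.28124003  0.125     ]
[ 0.44224355 -0.28250058  0.125     ]
```

View pics/w7c.png

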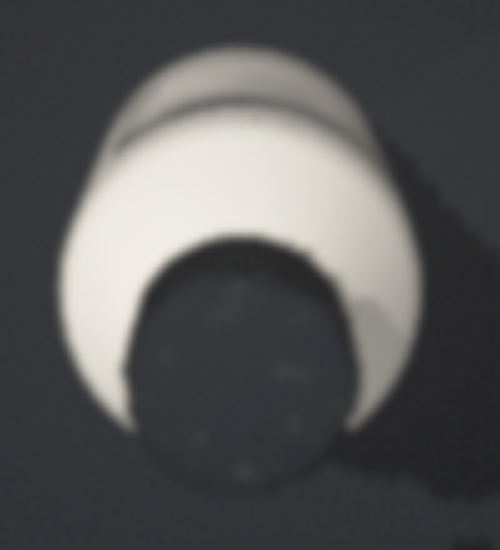

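```bash
python3 -m pendant '[[[6.5,0,0,3,0],[6.5,0,0,6,0],[6.5,0,0,8,0],[6.5,0,0,9,0],[6.5,0,0,9.3,0],[6.5,0,0,9.3,0],[6.5,0,0,9.3,0],[2,0,0,9.3,0],[2,0,0,9.3,0],[2,0,0,9.3,0],[2,0,0,9.3,0],[2,0,0,9.3,0],[2,0,0,9.3,0],[2,0,0,9.3,0],[2,0,0,9.3,0],[2,0,0,9.3,0]]]' 60
python3 - <<'E'
from h import *
go((.444,-.284,.27),64.4)
cv2.imwrite("pics/wrist8.png",env.camera("wrist")[:,:,::-1])
E
```

```text
time_s: 10.05
tool_pos: [0.4436, -0.2846, 0.1772]
tcp_rot: [0.001, 0.222, 0.975, -0.0]
force: [-0.5, 1.2, 7.5]
opening: 0.377
t=10.05 shift [-0.02  0.07 -9.28] yaw -0.01 | tcp [ 0.4436 -0.2846  0.1772] jawang 64.39 tilt 0.11 F [-0.5  1.2  7.5] open 0.377 j6 -1.74
```

View pics/wrist8.png

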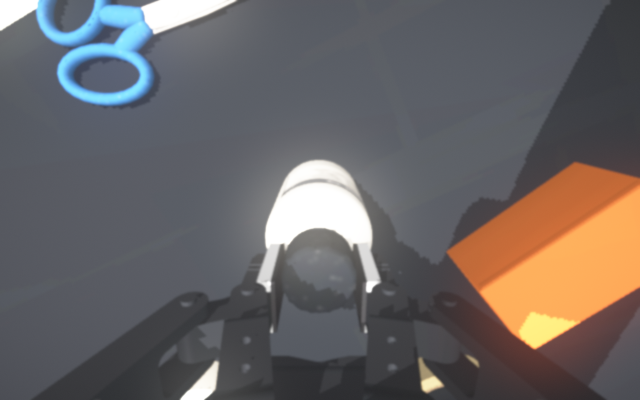

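```bash
python3 -m pendant '[[[2,0,0,-1,0],[2,0,0,-3,0],[2,0,0,-6,0],[2,0,0,-8.5,0],[2,1,1,-8.5,0],[2,3,3,-8.5,0],[2,6,6,-8.5,0],[2,9,9,-8.5,0],[2,11.5,12,-8.5,0],[2,13.5,15,-8.5,0],[2,14.2,18,-8.5,0],[2,14.2,21,-8.5,0],[2,14.2,24,-8.5,0],[2,14.2,27,-8.5,0],[2,14.2,29.5,-8.5,0],[2,14.2,31.5,-8.5,0],[2,14.2,32.4,-8.5,0],[2,14.2,32.4,-8.5,0],[2,14.2,32.4,-8.5,0]]]' 60
python3 - <<'E'
from h import *
A=np.array([.519,.068,0]);T=A-.0583*CX-.0265*CY; T[2]=.182; print(T)
go(T,64.4)
for n in("wrist","scene"): cv2.imwrite(f"pics/{n}9.png",env.camera(n)[:,:,::-1])
a=cv2.resize(cv2.imread("pics/scene9.png")[155:255,220:350],(520,400),interpolation=cv2.INTER_CUBIC)
cv2.imwrite("pics/s9c.png",a)
w=cv2.imread("pics/wrist9.png");cv2.imwrite("pics/w9c.png",cv2.resize(w[120:320,180:400],None,fx=3.5,fy=3,interpolation=cv2.INTER_CUBIC))
E
```

```text
time_s: 11.68
tool_pos: [0.4551, 0.069, 0.2611]
tcp_rot: [-0.0, 0.221, 0.975, -0.0]
force: [0.7, -0.2, -1.7]
opening: 0.378
[0.45497289 0.06929204 0.182     ]
t=11.68 shift [0.02 0.03 7.91] yaw 0.03 | tcp [0.4551 0.069  0.2611] jawang 64.43 tilt 0.03 F [ 0.7 -0.2 -1.7] open 0.378 j6 -1.03
```

View pics/wrist9.png

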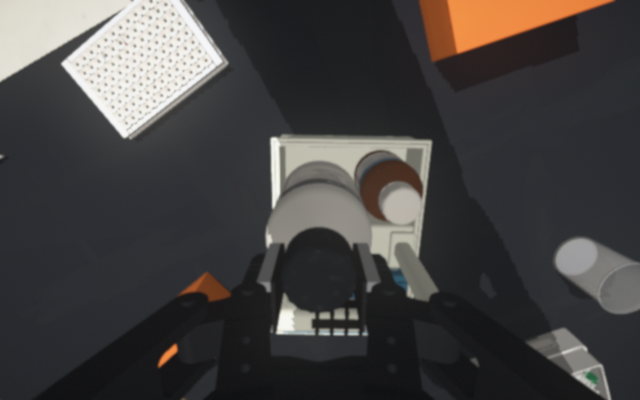

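View pics/s9c.png

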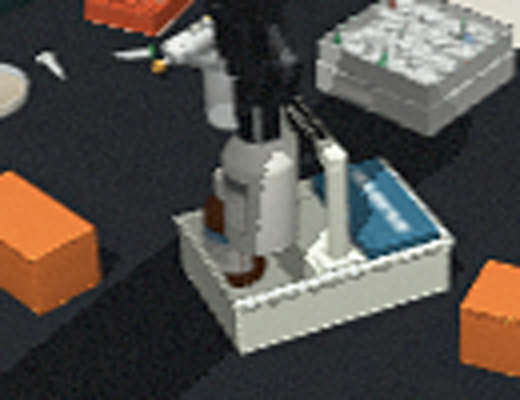

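The tall bottle is above the right half of the bay, and the short one's cap is at (400,204). Next is a last alignment check.

```bash
python3 - <<'E'
from h import *
ex=CX[:2];ey=CY[:2];A=np.array([.519,.068])
for p,z in [((271.5,138),.055),((432,141),.055),((400,206),.108),((319.5,273),.209),((319.5,277),.209)]:
    q=ray("wrist",p,z)[:2]-A; print(p,(1000*q@ex).round(1),(1000*q@ey).round(1))
E
```

```text
(271.5, 138) -101.8 -66.9
(432, 141) -99.4 68.2
(400, 206) -59.4 31.6
(319.5, 273) -63.3 -26.8
(319.5, 277) -61.4 -26.8
```

View pics/w9c.png

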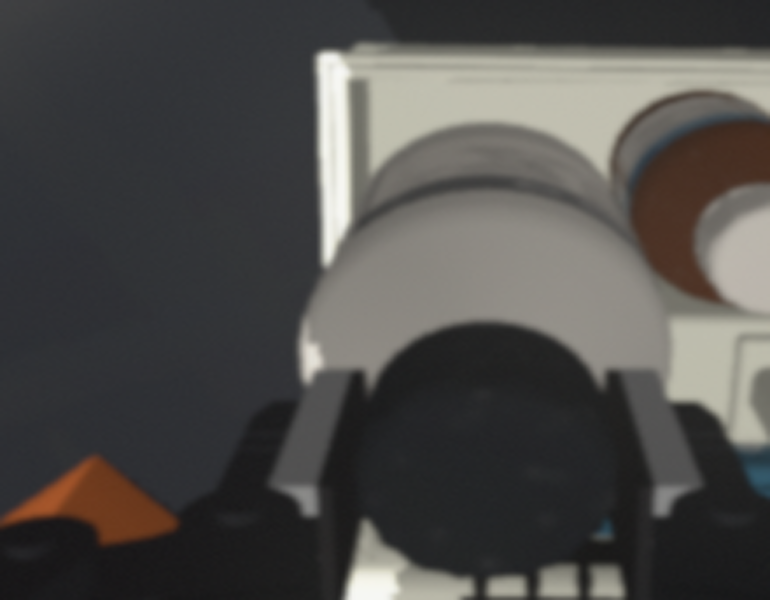

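```bash
python3 -m pendant '[[[2,0,0,1,0],[2,0,0,2.2,0],[2,0,0,3,0],[2,0,0,3.5,0],[2,0,0,4,0],[2,0,0,4.5,0],[2,0,0,4.5,0]]]'
python3 - <<'E'
from h import *
for n in("wrist","scene"): cv2.imwrite(f"pics/{n}10.png",env.camera(n)[:,:,::-1])
a=cv2.resize(cv2.imread("pics/scene10.png")[155:255,220:350],(520,400),interpolation=cv2.INTER_CUBIC)
w=cv2.imread("pics/wrist10.png");cv2.imwrite("pics/c10.png",np.hstack([a,cv2.resize(w[120:320,240:440],(400,400))])[:, :800][:, :])
E
```

```text
time_s: 12.37
tool_pos: [0.455, 0.0691, 0.2148]
tcp_rot: [-0.001, 0.222, 0.975, -0.0]
force: [0.5, -0.6, -1.8]
opening: 0.378
```

View pics/c10.png

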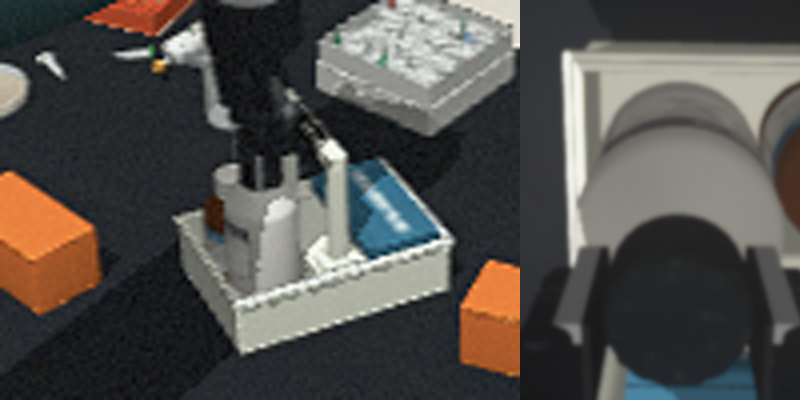

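The tall bottle is entering the bay with no contact force. I'll continue down.

```bash
python3 -m pendant '[[[2,0,0,0.8,0],[2,0,0,1.6,0],[2,0,0,2.3,0],[2,0,0,2.8,0],[2,0,0,3.1,0],[2,0,0,3.3,0],[2,0,0,3.4,0],[2,0,0,3.4,0]]]'
python3 - <<'E'
from h import *
for n in("wrist","scene"): cv2.imwrite(f"pics/{n}11.png",env.camera(n)[:,:,::-1])
a=cv2.resize(cv2.imread("pics/scene11.png")[155:255,220:350],(520,400),interpolation=cv2.INTER_CUBIC)
w=cv2.imread("pics/wrist11.png");cv2.imwrite("pics/c11.png",w)
E
```

```text
time_s: 13.13
tool_pos: [0.4553, 0.0692, 0.1818]
tcp_rot: [-0.0, 0.222, 0.975, -0.0]
force: [0.9, -0.9, -1.1]
opening: 0.383
```

View pics/c11.png

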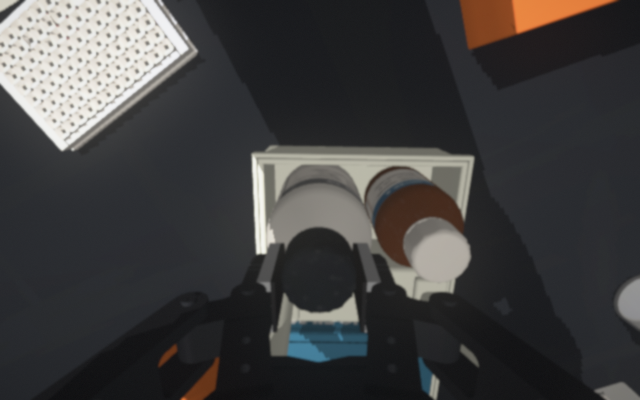

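Both bottles stand side by side in the bay, and the right finger clears the short cap. I'll release with a small opening and rise.

```bash
python3 -m pendant '[[[2,0,0,0.1,0],[2,0,0,0.1,0],[3.6,0,0,0.1,0],[4.3,0,0,0.1,0],[4.3,0,0,0.1,0],[4.3,0,0,0.1,0],[4.3,0,0,-1,0],[4.3,0,0,-3,0],[4.3,0,0,-6,0],[4.3,0,0,-9,0],[4.3,0,0,-9,0],[4.3,0,0,-9,0]]]'
python3 - <<'E'
from h import *
A=np.array([.519,.068,.27]); go(A,-26)
for n in("wrist","scene","top"): cv2.imwrite(f"pics/{n}12.png",env.camera(n)[:,:,::-1])
a=cv2.resize(cv2.imread("pics/scene12.png")[155:255,220:350],(416,320),interpolation=cv2.INTER_CUBIC)
b=cv2.resize(cv2.imread("pics/top12.png")[170:250,260:355],(380,320),interpolation=cv2.INTER_CUBIC)
cv2.imwrite("pics/c12.png",np.hstack([a,b]))
E
```

```text
time_s: 14.23
tool_pos: [0.4556, 0.0692, 0.2743]
tcp_rot: [0.002, 0.222, 0.975, 0.001]
force: [-0.7, 0.7, -1.3]
opening: 0.501
t=14.23 shift [-5.77  2.63  0.45] yaw -89.6 | tcp [0.4556 0.0692 0.2743] jawang 64.40 tilt 0.20 F [-0.7  0.7 -1.3] open 0.501 j6 -1.03
```

View pics/c12.png

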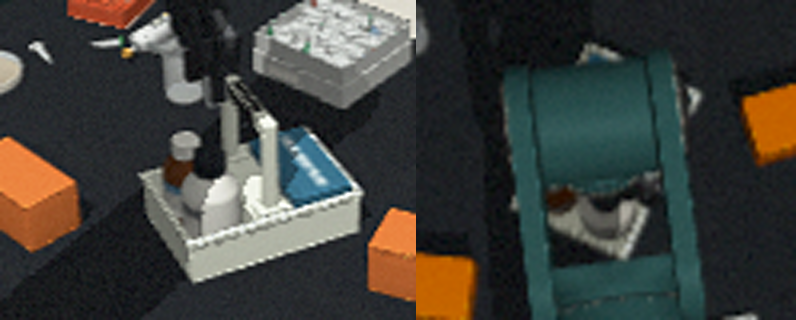

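View pics/wrist12.png

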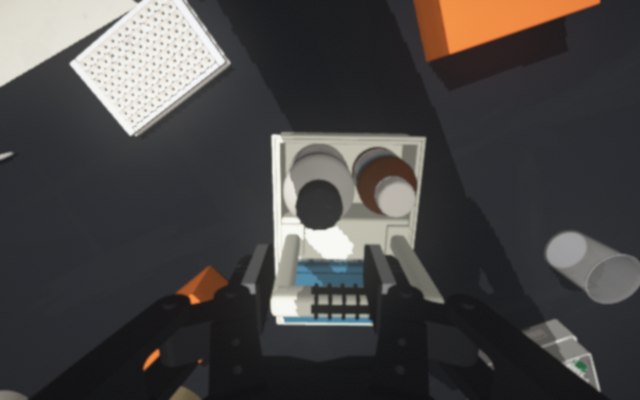

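Both bottles stand upright in the bay. I'll turn 90° the way that suits the last joint and move over the handle.

```bash
python3 -m pendant '[[[5,-0.5,0.2,-0.5,7],[5,-1,0.4,-1,14],[5,-1.5,0.6,-1,21],[5,-2,0.8,-1,28],[5,-2.5,1,-1,35],[5,-3,1.2,-1,42],[5,-3.5,1.6,-1,49],[5,-4,1.8,-1,56],[5,-4.5,2,-1,63],[5,-5,2.3,-1,70],[5,-5.5,2.6,-1,77],[5,-5.8,2.6,-1,84],[5,-5.8,2.6,-1,90.5],[5,-5.8,2.6,-1,90.5],[5,-5.8,2.6,-1,90.5],[5,-5.8,2.6,-1,90.5]]]'
python3 - <<'E'
from h import *
A=np.array([.519,.068,.21]); go(A,-26)
cv2.imwrite("pics/wrist13.png",env.camera("wrist")[:,:,::-1])
E
```

```text
time_s: 15.72
tool_pos: [0.5186, 0.0676, 0.2814]
tcp_rot: [-0.0, 0.847, 0.531, -0.0]
force: [-0.1, 0.4, -0.5]
opening: 0.586
t=15.72 shift [0.06 0.02 7.14] yaw 0.13 | tcp [0.5186 0.0676 0.2814] jawang -25.87 tilt 0.05 F [-0.1  0.4 -0.5] open 0.586 j6 0.53
```

View pics/wrist13.png

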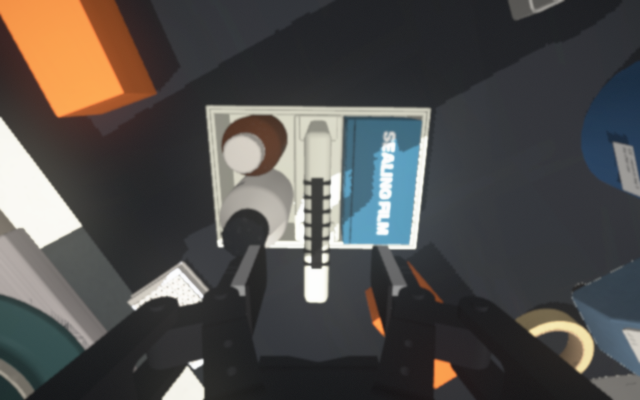

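The wrist view shows the bar running vertically at column about 317, with its sleeve in rows 179–268. It lies centred between the fingers.

```bash
python3 - <<'E'
from h import *
ex=CX[:2];ey=CY[:2]; o=env.get_obs()["tool_pos"][:2]
for p in [(317,179),(316.5,268),(317,132),(316,302),(317,222)]:
    P=ray("wrist",p,.164)[:2]; q=P-o; print(p,P.round(4),"rel TCP, carrier x,y mm",(1000*q@ex).round(1),(1000*q@ey).round(1))
a=ray("wrist",(317,268),.164);b=ray("wrist",(317,179),.164);print(np.degrees(np.arctan2(*(b-a)[1::-1])))
E
```

```text
(317, 179) [0.5297 0.0944] rel TCP, carrier x,y mm -1.6 29.0
(316.5, 268) [0.5036 0.0414] rel TCP, carrier x,y mm -2.3 -30.1
(317, 132) [0.5417 0.1191] rel TCP, carrier x,y mm -1.5 56.4
(316, 302) [0.4921 0.0186] rel TCP, carrier x,y mm -2.8 -55.7
(317, 222) [0.5178 0.0699] rel TCP, carrier x,y mm -1.8 1.7
64.0740967874401
```

```bash
python3 -m pendant '[[[4.2,0,-0.2,1,0],[4.2,0,-0.2,3,0],[4.2,0,-0.2,5,0],[4.2,0,-0.2,6.3,0],[4.2,0,-0.2,6.9,0],[4.2,0,-0.2,7,0],[4.2,0,-0.2,7,0],[1,0,-0.2,7,0],[1,0,-0.2,7,0],[1,0,-0.2,7,0],[1,0,-0.2,7,0],[1,0,-0.2,7,0],[1,0,-0.2,7,0],[1,0,-0.2,7,0],[1,0,-0.2,7,0],[1,0,-0.2,7,0],[1,0,-0.2,7,0]]]' 100
python3 - <<'E'
from h import *
A=np.array([.519,.068,.21]); go(A,-26)
for n in("wrist","scene"): cv2.imwrite(f"pics/{n}14.png",env.camera(n)[:,:,::-1])
E
```

```text
time_s: 17.18
tool_pos: [0.5175, 0.0684, 0.2131]
tcp_rot: [0.001, 0.849, 0.529, 0.001]
force: [1.9, -0.9, 6.6]
opening: 0.166
t=17.18 shift [0.03 0.15 0.31] yaw -0.11 | tcp [0.5175 0.0684 0.2131] jawang -26.11 tilt 0.13 F [ 1.9 -0.9  6.6] open 0.166 j6 0.54
```

View pics/wrist14.png

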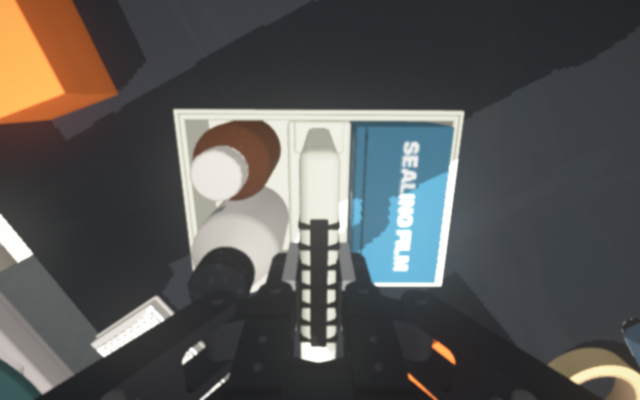

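The fingers hold the sleeve, with an opening reading of about 14 mm. I'll lift gently.

```bash
python3 -m pendant '[[[1,0,0,-0.2,0],[1,0,0,-0.5,0],[1,0,0,-0.9,0],[1,0,0,-1.4,0],[1,0,0,-2,0],[1,0,0,-2.5,0],[1,0,0,-2.8,0],[1,0,0,-3,0],[1,0,0,-3,0]]]' 110
python3 - <<'E'
from h import *
for n in("wrist","scene"): cv2.imwrite(f"pics/{n}15.png",env.camera(n)[:,:,::-1])
a=cv2.resize(cv2.imread("pics/scene15.png")[155:255,220:350],(416,320),interpolation=cv2.INTER_CUBIC)
b=cv2.resize(cv2.imread("pics/wrist15.png")[90:370,120:480],(384,320),interpolation=cv2.INTER_CUBIC)
cv2.imwrite("pics/c15.png",np.hstack([a,b]))
E
```

```text
time_s: 18.03
tool_pos: [0.5171, 0.0685, 0.2424]
tcp_rot: [0.0, 0.849, 0.529, 0.0]
force: [-0.1, -0.3, -8.7]
opening: 0.162
```

View pics/c15.png

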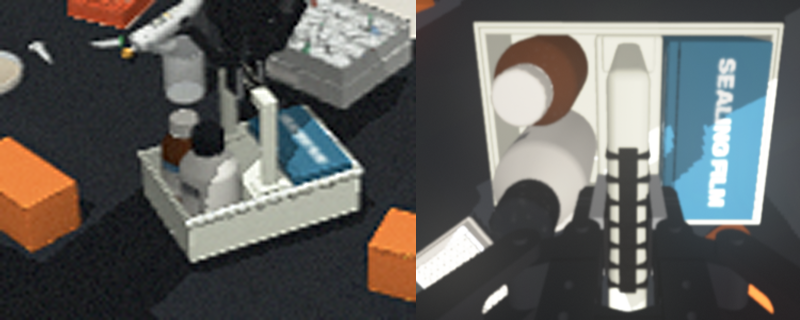

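The carrier is lifted level with its load inside, and the force of -8.7 N fits the expected weight. I'll continue to 10 cm.

```bash
python3 -m pendant '[[[1,0,0,-0.4,0],[1,0,0,-1,0],[1,0,0,-1.8,0],[1,0,0,-2.6,0],[1,0,0,-3.4,0],[1,0,0,-4.2,0],[1,0,0,-5,0],[1,0,0,-5.7,0],[1,0,0,-6.3,0],[1,0,0,-6.7,0],[1,0,0,-6.9,0],[1,0,0,-7,0],[1,0,0,-7,0],[1,0,0,-7,0],[1,0,0,-7,0],[1,0,0,-7,0],[1,0,0,-7,0]]]' 110
python3 - <<'E'
from h import *
o=env.get_obs(); print(o["force"],o["ft_torque"],abs(o["qd"]).max()); go((.517,.0685,.311),-26)
for n in("wrist","scene"): cv2.imwrite(f"pics/{n}16.png",env.camera(n)[:,:,::-1])
a=cv2.resize(cv2.imread("pics/scene16.png")[135:235,220:350],(416,320),interpolation=cv2.INTER_CUBIC)
b=cv2.resize(cv2.imread("pics/wrist16.png")[90:370,120:480],(384,320),interpolation=cv2.INTER_CUBIC)
cv2.imwrite("pics/c16.png",np.hstack([a,b]))
E
```

```text
time_s: 19.55
tool_pos: [0.517, 0.0684, 0.3117]
tcp_rot: [-0.0, 0.849, 0.529, -0.0]
force: [0.5, -0.3, -7.2]
opening: 0.16
[ 0.52902059 -0.33030775 -7.18257084] [-0.04432159 -0.04390829  0.00359177] 0.003981320047426162
t=19.55 shift [0.01 0.   0.07] yaw -0.11 | tcp [0.517  0.0684 0.3117] jawang -26.11 tilt 0.02 F [ 0.5 -0.3 -7.2] open 0.16 j6 0.54
```

View pics/c16.png

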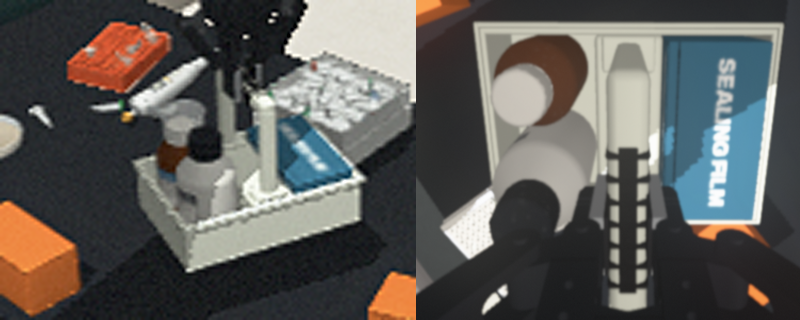

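The wrist views at 3 cm and 10 cm match, so nothing slipped. The TCP rose 9.9 cm and is still, so I'll hand in.

```bash
python3 -c "
from plant import env
print(env.job_done())"
```

```text
the job is handed in; nothing more can be done
None
```

The job is handed in: both bottles stand upright side by side in the empty bay, and the arm is holding the carrier level by its handle, about 9.9 cm off the bench.

- **Last checks:** The wrist pictures at 3 cm and at full height are alike, so nothing slipped. The tool tilt was 0.02° and the arm was still. The load read about 7.2 N against roughly 7.5 N expected, and both bottles and the carton were in place. The clock read about 20 s before hand-in.
- **Sign slip:** I typed one sideways shift with the wrong sign while carrying the short bottle. It went about 8 cm off in clear air, touched nothing, and I corrected it.
- **Disagreements:** The wrist camera placed things 2–4 mm off from the other views along the carrier's x at the bottle placings. The gripper also read about 2 mm narrower than the true width on each part it held. Neither affected the result.

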